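# Top up the cheese-wedge dispenser

### The job

Top up the breakfast cheese dispenser: on the cream wedge already in its shaft lay the red wedge, then the yellow, then the green, so that they will come out at the bottom in that order. Lay every wedge with its flat side down and turned end for end to the one below, thick end over thin end, so that the four fill the shaft and the stack finishes level on top; leave the cream wedge in place and do not shift or tip the cup, jam jar, goblet or coffee pot.

Things in the scene. Friction and masses are not known exactly. Their poses are not given: they have to be found in the camera images.
- dispenser: fixed upright steel gravity-feed magazine on a dark wood base 10 mm thick (76 mm in front of the origin to 42 mm behind, 74 mm wide), 76 mm high in all, walls 5 mm. Origin: centre of the shaft at table height; z up, -x is its front, +x its closed back wall. Its x axis stays within 30 degrees of world x.
- shaft_floor (a point): centre of the shaft's floor, 10 mm above the table. Stacked right, the middles of the undersides lie about 0 (cream, level), 15 (red, sloping 9.5 degrees), 30 (yellow, level) and 45 mm (green, sloping 9.5 degrees) above it; the level top of the stack lies at 60 mm
- shaft_mouth (a point): centre of the open mouth, 76 mm above the table. Shaft inside: 68 mm along x, 42 mm along y, straight up to 66 mm above the table, then flared outwards. Each side (+y, -y) is open in the middle, 44 mm wide along x, from base to top, so that fingers pass down
- window (a point): middle of the front wall's dispensing window, open across from the floor to 36 mm above the table; over it stand two corner posts with an 18 mm gap
- cream_wedge: wax-coated cheese wedge, cream coloured, 60 mm long, 36 mm wide, about 35 g; underside flat, top sloping from 10 mm high at the thin end to 20 mm at the thick end, cream paper label on top near the thick end. Origin: centre of the underside; x to the thick end, z up. Already in the shaft, flat on its floor, thick end to the dispenser's back.
- red_wedge: wax-coated cheese wedge, red, 60 mm long, 36 mm wide, about 35 g; underside flat, top sloping from 10 mm high at the thin end to 20 mm at the thick end, cream paper label on top near the thick end. Origin: centre of the underside; x to the thick end, z up. Starts flat on the table, in any direction; the three places are exchanged at random.
- yellow_wedge: wax-coated cheese wedge, yellow, 60 mm long, 36 mm wide, about 35 g; underside flat, top sloping from 10 mm high at the thin end to 20 mm at the thick end, cream paper label on top near the thick end. Origin: centre of the underside; x to the thick end, z up. Starts flat on the table, in any direction; the three places are exchanged at random.
- green_wedge: wax-coated cheese wedge, green, 60 mm long, 36 mm wide, about 35 g; underside flat, top sloping from 10 mm high at the thin end to 20 mm at the thick end, cream paper label on top near the thick end. Origin: centre of the underside; x to the thick end, z up. Starts flat on the table, in any direction; the three places are exchanged at random.
- cream_thick (a point): centre of the cream wedge's thick end face, 30 mm from its origin along x and 10 mm up
- red_thick (a point): centre of the red wedge's thick end face, 30 mm from its origin along x and 10 mm up
- yellow_thick (a point): centre of the yellow wedge's thick end face, 30 mm from its origin along x and 10 mm up
- green_thick (a point): centre of the green wedge's thick end face, 30 mm from its origin along x and 10 mm up
- cup: loose white coffee mug, 58 mm high, 66 mm across plus a handle on its +y side, beside the dispenser. Origin: centre of its foot; z up
- jam_jar: loose jam jar, amber glass with brass-coloured lid, 70 mm high, 58 mm across, on the dispenser's other side (cup and jar may be exchanged). Origin: centre of its foot; z up
- goblet: loose glass goblet, 145 mm high, 64 mm across, far from the robot. Origin: centre of its foot; z up
- coffee_pot: loose white china coffee pot, 152 mm high, body 108 mm across, spout (+x) and handle (-x) reaching about 95 mm from its axis, far from the robot. Origin: centre of its foot; z up

How it is judged (in metres and radians):
On the way, in this order (a step that is already met when the one before it is completed fails the run):
1. The red wedge lies on the cream one, thick end to the dispenser's front (z of red_wedge in the frame of dispenser between 0.02 and 0.03 m and x of red_wedge in the frame of dispenser between -0.009 and 0.009 m and y of red_wedge in the frame of dispenser between -0.006 and 0.006 m and x of red_thick in the frame of dispenser below -0.018 m and angle between the y axis of red_wedge and the y axis of dispenser, either way round below 0.15 rad and angle between red_wedge's own z axis and vertical between 0.09 and 0.25 rad), for 0.2 s.
2. The yellow wedge lies level on the red one, thick end to the back (z of yellow_wedge in the frame of dispenser between 0.035 and 0.045 m and x of yellow_wedge in the frame of dispenser between -0.009 and 0.009 m and y of yellow_wedge in the frame of dispenser between -0.006 and 0.006 m and x of yellow_thick in the frame of dispenser above 0.018 m and angle between the y axis of yellow_wedge and the y axis of dispenser, either way round below 0.15 rad and angle between yellow_wedge's own z axis and vertical below 0.08 rad), for 0.2 s.
3. The green wedge lies on the yellow one, thick end to the front (z of green_wedge in the frame of dispenser between 0.05 and 0.06 m and x of green_wedge in the frame of dispenser between -0.009 and 0.009 m and y of green_wedge in the frame of dispenser between -0.006 and 0.006 m and x of green_thick in the frame of dispenser below -0.018 m and angle between the y axis of green_wedge and the y axis of dispenser, either way round below 0.15 rad and angle between green_wedge's own z axis and vertical between 0.09 and 0.25 rad), for 0.2 s.
At the end, for the whole second after the job is handed in: All four wedges at rest, flat side down, cream, red, yellow, green upwards, within 5 mm of their stack heights, 9 mm lengthwise and 6 mm sideways of the shaft's centre, square within 0.15 rad; thick ends back, front, back, front; cream and yellow level to 0.08 rad, the others sloping 0.09 to 0.25 (all of step 1 and all of step 2 and all of step 3 and z of cream_wedge in the frame of dispenser between 0.005 and 0.015 m and x of cream_wedge in the frame of dispenser between -0.009 and 0.009 m and y of cream_wedge in the frame of dispenser between -0.006 and 0.006 m and x of cream_thick in the frame of dispenser above 0.018 m and angle between the y axis of cream_wedge and the y axis of dispenser, either way round below 0.15 rad and angle between cream_wedge's own z axis and vertical below 0.08 rad and linear speed of each of cream_wedge, red_wedge, yellow_wedge, green_wedge below 0.02 m/s); the robot touches nothing.
It fails at once if the cup is shifted by more than 25 mm or tipped (distance of cup from where it was at the start of the episode above 0.025 m or angle between cup's own z axis and vertical above 0.3 rad).
It fails at once if the jam jar is shifted by more than 25 mm or tipped (distance of jam_jar from where it was at the start of the episode above 0.025 m or angle between jam_jar's own z axis and vertical above 0.3 rad).
It fails at once if the goblet is shifted by more than 25 mm or tipped (distance of goblet from where it was at the start of the episode above 0.025 m or angle between goblet's own z axis and vertical above 0.3 rad).
It fails at once if the coffee pot is shifted by more than 25 mm or tipped (distance of coffee_pot from where it was at the start of the episode above 0.025 m or angle between coffee_pot's own z axis and vertical above 0.3 rad).
It fails at once if the cream wedge is lifted or pulled out of its place (z of cream_wedge in the frame of dispenser above 0.022 m or x of cream_wedge in the frame of dispenser below -0.02 m).
It also fails if it takes over 72 s, if anything falls off the work surface, if the arm or the gripper's body presses on something with over 40 N, if the wrist force passes 120 N, or if a joint passes its speed limit or range.

### The arm

A 6-joint arm with a two-finger parallel gripper is mounted at the origin on the work surface. World frame = base frame: x ahead of the robot, y to its left, z up, the work surface at z = 0. Lengths are in mm, angles in rad, forces in N, time in s.
With the tool pointing down it reaches from about 300 to 750 mm from the base axis. Payload 8.5 kg.
Tool frame: the origin (TCP) lies between the finger pads; the fingertips stand 17 mm ahead of it and the grasp point (between the pads) lies 2 mm behind it; z points along the fingers, y is the line along which they close (so a half turn about z gives the same grasp; the last joint's range is limited). The gripper opens to 85 mm and grips with 20 to 120 N. Pads are 22 mm wide; open, the fingers measure 114 mm over their backs; the gripper's body (76 mm by 85 mm) begins 54 mm behind the grasp point. The pads swing forward as they close: fully open they stand 13 mm farther back than shut.
Start: joints at [0.937, 0.381, 1.297, -0, 1.464, -0.215], TCP at [223.655, 502.453, 248.322] pointing down, gripper open.
Joint ranges: [-3.11, 3.11], [-0.89, 2.33], [0.22, 2.48], [-1.42, 4.56], [0.17, 2.85], [-2.88, 2.88]. Speed limits (rad/s): [2.39, 2.39, 3.14, 3.14, 3.14, 3.14].

### API

Orientations are given as a unit quaternion [w, x, y, z].
In Python, from bench import r, optics, observe gives the robot as it stands (r), with the cameras (optics) and the readings as plain functions.
- The arm moves only by the tool creep_tool, called as name(argument=value, ...) on one line, values as JSON. Schema: {"type":"object","properties":{"plan":{"type":"array","items":{"type":"object","properties":{"jaw":{"type":"number"},"sx":{"type":"number"},"sy":{"type":"number"},"sz":{"type":"number"},"turn":{"type":"number"}},"additionalProperties":false,"required":["jaw"]},"minItems":1,"maxItems":8},"clamp_n":{"type":"number"},"only":{"type":"string"},"quiet":{"type":"boolean"},"lines":{"type":"string"}},"required":["plan"],"additionalProperties":false}. plan is a list of rows, 1 to 8 of them, each an object with the fields jaw (the finger opening in mm), sx, sy, sz (the shift in shares of 600 mm (1.0 is 600 mm)), turn (a turn about the tool's z in parts of the range, where 1.0 means 4 rad); a field left out counts as zero (the opening has to be given); each row is the pose to reach, as a shift and turn from the pose commanded when the call began, along the tool's axes at that moment; what a row does not reach only later rows make up. A row lasts 1/10 s, in which the tool goes at most 50 mm and 0.15 rad, less where a joint would pass 70% of its speed; a pose out of reach is approached as far as the arm can. The fingers move at their own pace and stop on an object; clamp_n is the grip in N (left out, the last holds). Time passes only in rows, so rows that do not move let the fingers close. The tool returns the time, the measured TCP pose, the force, the opening and the grip force at its end. only (a regular expression) keeps the lines of the reply that match it, lines (a string "A,B") keeps lines A to B, and quiet returns only ok. Input that does not fit is refused with a message, and nothing moves.
- observe(): the state, without advancing time (a new reading comes with each control period).
- optics.capture(name): name is "scene" or "top" or "wrist"; returns a dict with "frame" (420x560x3 uint8, red, green, blue), "fx", "fy", "cx", "cy" (pixels), "R" (3x3) and "t" (3): a world point X has camera coordinates R X + t. Camera axes: x right, y down, z forward; pixel columns grow to the right and rows downward; lengths in mm; the calibration is good to about 2 mm. The wrist camera is an equidistant fisheye: a pixel r from the principal point sees the ray r / f radians off the axis. A picture is of the moment at which its call begins. There is no depth.
- r.finish_job(): hands the job in; it is judged then, once.
The state is a dict: "time": time; "joint_pos": joint angles; "qd": joint speeds; "effort": joint torques, N m; "tcp_pos": TCP position; "tool_rot": TCP orientation; "contact_force": force on the tool from outside, world axes, zero at the start; "wrist_torque": the same for the moment, N m; "finger_gap": finger opening in mm; "grip_force": force on a finger pad.
Only numpy, scipy, OpenCV 4.12 (cv2) and the standard library are available. Lean on these libraries where they do the work, as an engineer would, in place of code of your own. Each camera call takes 0.05 s, during which the arm holds its last target. There are 200 camera calls.

## Working session

There is one attempt and no reset: what is moved stays moved. The work goes in short steps, Python scripts to look and compute and a tool call to move; the robot and the scene stay as the last step left them, time stands still between calls to the robot, and variables do not carry over. Pictures are saved under pics/ and viewed, at most 10 in all, crops included, and the job is handed in when it is done.

```bash
ls; mkdir -p pics; python3 - <<'E'
from bench import r, optics, observe
import cv2
o=observe();print(o)
for n in("scene","top"):
    c=optics.capture(n);cv2.imwrite(f"pics/{n}0.png",c["frame"][:,:,::-1]);print(n,c["fx"],c["fy"],c["cx"],c["cy"],c["R"],c["t"])
E
```

```text
bench.py
pics
{'time': 0.0, 'joint_pos': array([ 9.36712493e-01,  3.81227218e-01,  1.29825334e+00, -4.04613805e-05,
        1.46357371e+00, -2.15285250e-01]), 'qd': array([ 1.81422837e-03, -4.25216206e-05, -8.69502388e-04,  5.70325229e-04,
       -1.43584739e-03, -1.21773588e-03]), 'effort': array([-1.18482327e-03, -4.48483121e+01, -2.31265104e+01, -3.02153421e-04,
        4.88511461e-03,  1.52465049e-05]), 'tcp_pos': array([223.51159889, 502.2529476 , 247.6974909 ]), 'tool_rot': array([-2.82790395e-04,  2.07870164e-01,  9.78156153e-01, -6.74175240e-04]), 'contact_force': array([-0.28877294, -0.3532357 ,  0.51532215]), 'wrist_torque': array([0.01928434, 0.03624631, 0.02234514]), 'grip_force': 0.0, 'finger_gap': 85.3026818558935}
scene 500.56240249201 500.56240249201 272.26869882482833 213.56762000937837 [[ 0.55216046  0.83372578  0.00448869]
 [ 0.6725425  -0.44221705 -0.59340599]
 [-0.4927529   0.33067416 -0.80489079]] [-321.17010683 -317.60179325 1494.25594048]
top 529.6686100116045 529.6686100116045 275.78413253735806 203.48590423869499 [[ 1.72521897e-03 -9.99982642e-01 -5.63383663e-03]
 [-9.89522802e-01 -8.93780022e-04 -1.44373906e-01]
 [ 1.44366364e-01  5.82388641e-03 -9.89507168e-01]] [   2.77783284  574.59789453 1186.36700179]
```

View pics/top0.png

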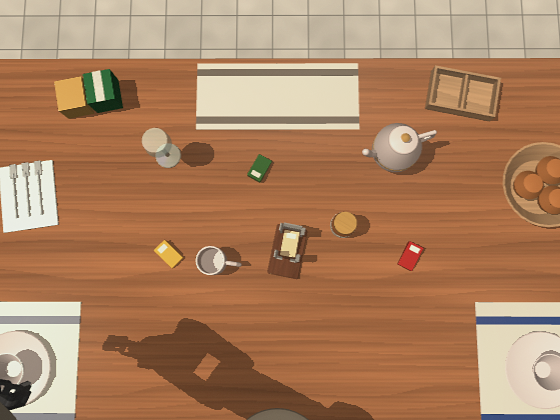

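View pics/scene0.png

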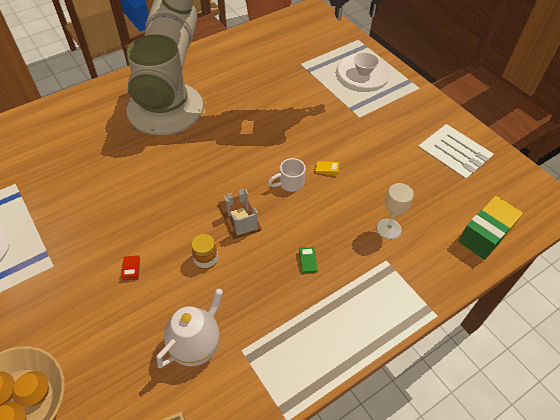

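The top view shows the red wedge at (411,256) with its label on the upper side, yellow at (168,254) with its label upper-left, and green at (260,168) with its label lower-left. The dispenser is at (288,248), the cup at (211,261) and the jar at (345,222). The scene view agrees.

```bash
cat > h.py <<'E'
import numpy as np, cv2
from scipy.optimize import minimize
def proj(c,X,fish=False):
    P=np.atleast_2d(X)@np.array(c["R"]).T+np.array(c["t"])
    if fish:
        rr=np.hypot(P[:,0],P[:,1]);k=np.arctan2(rr,P[:,2])/np.maximum(rr,1e-9)
        n=P[:,:2]*k[:,None]
    else: n=P[:,:2]/P[:,2:]
    return n*[c["fx"],c["fy"]]+[c["cx"],c["cy"]]
W=np.array([(x,y,z) for y in(-18,18) for x,z in((-30,0),(30,0),(30,20),(-30,10))],float)
def Rz(a):return np.array([[np.cos(a),-np.sin(a),0],[np.sin(a),np.cos(a),0],[0,0,1]])
def mask(f,col,roi=None):
    h=cv2.cvtColor(f,cv2.COLOR_RGB2HSV);H,S,V=[h[...,i].astype(int) for i in range(3)]
    m={"red":((H<5)|(H>172))&(S>190)&(V>90),"yellow":(H>20)&(H<32)&(S>150)&(V>120),"green":(H>40)&(H<85)&(S>100)}[col]
    m=m.astype(np.uint8)
    if roi is not None: z=np.zeros_like(m);x0,x1,y0,y1=roi;z[y0:y1,x0:x1]=1;m*=z
    n,l,st,_=cv2.connectedComponentsWithStats(m);
    if n<2:return m
    k=1+np.argmax(st[1:,4]);m=(l==k).astype(np.uint8)
    hull=cv2.convexHull(cv2.findContours(m,0,2)[0][0]);cv2.fillConvexPoly(m,hull,1)
    return m
def fit(views,p0):  # views: (cam,mask,fish)
    def cost(p,show=False):
        e=0
        for c,m,fi in views:
            X=W@Rz(p[2]).T+[p[0],p[1],0]
            u=proj(c,X,fi);hull=cv2.convexHull(u.astype(np.float32))[:,0]
            ys,xs=np.nonzero(m);x0,x1,y0,y1=xs.min()-12,xs.max()+13,ys.min()-12,ys.max()+13
            x0,y0=max(x0,0),max(y0,0)
            s=m[y0:y1,x0:x1].astype(float);k=8
            im=np.zeros((s.shape[0]*k,s.shape[1]*k),np.uint8)
            cv2.fillConvexPoly(im,np.round(((hull-[x0,y0]+.5)*k-.5)*16).astype(int),255,shift=4)
            a=cv2.resize(im,s.shape[::-1],interpolation=cv2.INTER_AREA)/255.
            e+=((a-s)**2).sum()/s.sum()
        return e
    b=None
    for da in(0,.4,-.4):
        S=np.array([p0,[p0[0]+15,p0[1],p0[2]],[p0[0],p0[1]+15,p0[2]],[p0[0],p0[1],p0[2]+.4]])+[0,0,da]
        q=minimize(cost,p0,method="Nelder-Mead",options=dict(initial_simplex=S,xatol=.02,fatol=1e-5))
        if b is None or q.fun<b.fun:b=q
    return b.x,b.fun
def ray(c,u,z):  # pinhole pixel to plane z
    R=np.array(c["R"]);d=R.T@np.array([(u[0]-c["cx"])/c["fx"],(u[1]-c["cy"])/c["fy"],1]);o=-R.T@np.array(c["t"])
    return o+d*(z-o[2])/d[2]
E
python3 - <<'E'
from bench import r, optics, observe
from h import *
T=optics.capture("top");S=optics.capture("scene");w=optics.capture("wrist")
print("wrist",w["fx"],w["cx"],w["cy"],np.round(w["R"],3),-np.array(w["R"]).T@w["t"])
roi={"red":((380,440,230,280),(105,155,245,290)),"yellow":((145,190,230,275),(305,350,150,185)),"green":((235,285,145,190),(285,330,235,280))}
g={"red":(411,256,1.2),"yellow":(168,254,.8),"green":(260,168,2.6)}
for k in g:
    mt,ms=mask(T["frame"],k,roi[k][0]),mask(S["frame"],k,roi[k][1])
    p=ray(T,g[k][:2],8)
    p0=[p[0],p[1],{"red":-.4,"yellow":.7,"green":2.6}[k]]
    print(k,mt.sum(),ms.sum(),fit([(T,mt,0)],p0),fit([(S,ms,0)],p0),fit([(T,mt,0),(S,ms,0)],p0))
for n,u,z in(("cup",(210,261),58),("jar",(345,222),70),("gob",(155,140),145),("disp mouth",(292,226),76),("fl",(273,237),76),("bl",(279,222),76)):print(n,ray(T,u,z))
t=cv2.resize(T["frame"][190:300,190:370],None,fx=4.4,fy=4.4,interpolation=2);cv2.imwrite("pics/c1.png",t[:,:,::-1])
E
```

```text
wrist 325.19226210127806 275.68788598671443 211.83178400134847 [[ 0.406  0.914 -0.   ]
 [ 0.877 -0.39   0.28 ]
 [ 0.256 -0.114 -0.96 ]] [157.75537172 531.81849517 373.87593734]
red 428 40 (array([ 455.87121305, -311.7182747 ,   -0.46765581]), np.float64(0.038264111215312584)) (array([ 4.05319962e+02, -2.63640950e+02, -2.66666667e-01]), np.float64(1.0)) (array([ 355.31996178, -258.64095017,    0.66666667]), np.float64(2.0))
yellow 354 321 (array([459.7461011 , 256.56250814,   0.86112704]), np.float64(0.19005323897588283)) (array([462.38447356, 255.28020755,   0.76460756]), np.float64(0.03384641181620776)) (array([461.61346805, 256.12859971,   0.81413223]), np.float64(0.2555813341032834))
green 378 409 (array([667.58663859,  43.63898291,   2.64371295]), np.float64(0.04102459574970148)) (array([668.15080987,  42.26826794,   2.63663763]), np.float64(0.041016611064580204)) (array([667.74109646,  42.92664776,   2.63625044]), np.float64(0.09286474740679396))
cup [441.10993504 151.45066389  58.        ]
jar [ 528.48200744 -152.54163892   70.        ]
gob [698.00337247 264.3169873  145.        ]
disp mouth [518.683532   -33.06108121  76.        ]
fl [493.9693014    9.41785124  76.        ]
bl [527.65574251  -3.94884722  76.        ]
```

View pics/c1.png

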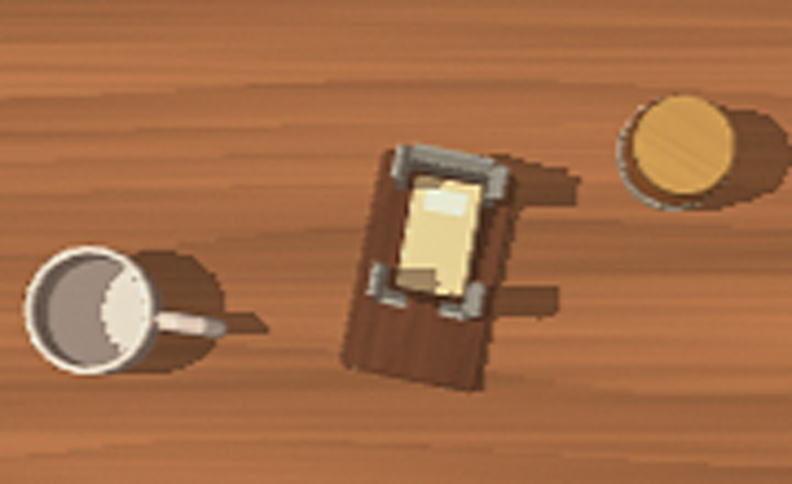

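The crop shows the dispenser with its mouth centred near crop pixel (440,225), turned about -10°. The cup handle points to the right and the jar lid is at (683,145). Next I'll take a wrist view over the dispenser.

```bash
cat >> h.py <<'E'
from bench import r, optics, observe
def pose():
    o=observe();w,x,y,z=o["tool_rot"]
    from scipy.spatial.transform import Rotation as Ro
    M=Ro.from_quat([x,y,z,w]).as_matrix();return np.array(o["tcp_pos"]),M,np.arctan2(M[1,1],M[0,1]),o
def go(x,y,z,psi):
    p,M,a,o=pose();M=np.array([[-np.sin(a),np.cos(a),0],[np.cos(a),np.sin(a),0],[0,0,-1]]).T
    d=np.array([x,y,z])-p;return np.round(np.r_[M.T@d,-(psi-a)],3)
E
python3 -c "
from h import *
p,M,a,o=pose();print(M.round(2),a);print(go(495,-10,215,a))"
```

```text
[[-0.91  0.41 -0.  ]
 [ 0.41  0.91 -0.  ]
 [ 0.   -0.   -1.  ]] 1.1519991302462782
[-456.303 -357.714   33.041   -0.   ]
```

Units first: shifts go in shares of 600 mm and turns go in shares of 4 rad. So -456 mm / 600 = -0.76, -358 mm / 600 = -0.5967.

creep_tool(plan=[{"jaw": 85,"sx": -0.76,"sy": -0.5967},{"jaw": 85,"sx": -0.76,"sy": -0.5967},{"jaw": 85,"sx": -0.76,"sy": -0.5967},{"jaw": 85,"sx": -0.76,"sy": -0.5967},{"jaw": 85,"sx": -0.76,"sy": -0.5967},{"jaw": 85,"sx": -0.76,"sy": -0.5967},{"jaw": 85,"sx": -0.76,"sy": -0.5967},{"jaw": 85,"sx": -0.76,"sy": -0.5967,"sz": 0.055}], clamp_n=40)

```text
time: 1.05
tcp_pos: [411.3, 147.4, 241.9]
tool_rot: [0.001, 0.208, 0.978, 0.0]
contact_force: [1.2, 1.0, -0.8]
finger_gap: 85.1
grip_force: 0.0
```

```bash
python3 -c "
from h import *
print(go(495,-10,215,1.152),observe()['time'])"
```

```text
[-140.501 -109.751   26.915    0.   ] 1.05
```

To row units: -140 mm / 600 = -0.2333, -110 mm / 600 = -0.1833.

creep_tool(plan=[{"jaw": 85,"sx": -0.2333,"sy": -0.1833,"sz": 0.045},{"jaw": 85,"sx": -0.2333,"sy": -0.1833,"sz": 0.045},{"jaw": 85,"sx": -0.2333,"sy": -0.1833,"sz": 0.045},{"jaw": 85,"sx": -0.2333,"sy": -0.1833,"sz": 0.045},{"jaw": 85,"sx": -0.2333,"sy": -0.1833,"sz": 0.045},{"jaw": 85,"sx": -0.2333,"sy": -0.1833,"sz": 0.045}])

```text
time: 1.65
tcp_pos: [493.4, -8.2, 214.0]
tool_rot: [-0.0, 0.208, 0.978, 0.0]
contact_force: [0.4, 0.8, -0.4]
finger_gap: 84.8
grip_force: 0.0
```

```bash
python3 - <<'E'
from h import *
c=optics.capture("wrist");cv2.imwrite("pics/w1.png",c["frame"][:,:,::-1]);import pickle;pickle.dump(c,open("w1.pkl","wb"))
E
```

```text
(no output)
```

View pics/w1.png

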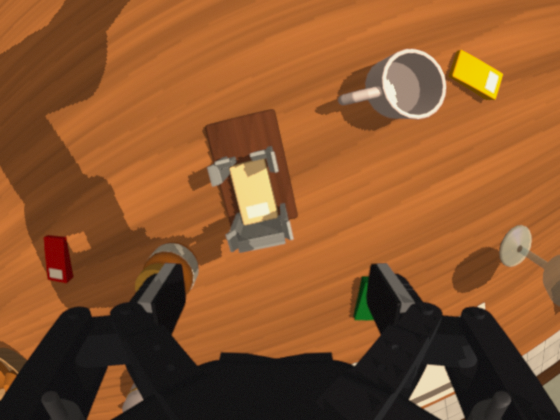

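The wrist view shows the dispenser base corners at (206,125), (274,109) and (297,217). I'll zoom in for accurate corner picks.

```bash
python3 - <<'E'
import cv2
im=cv2.imread("pics/w1.png")[100:260,190:310]
cv2.imwrite("pics/w1c.png",cv2.resize(im,None,fx=3.75,fy=3.75,interpolation=cv2.INTER_CUBIC))
E
```

```text
(no output)
```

View pics/w1c.png

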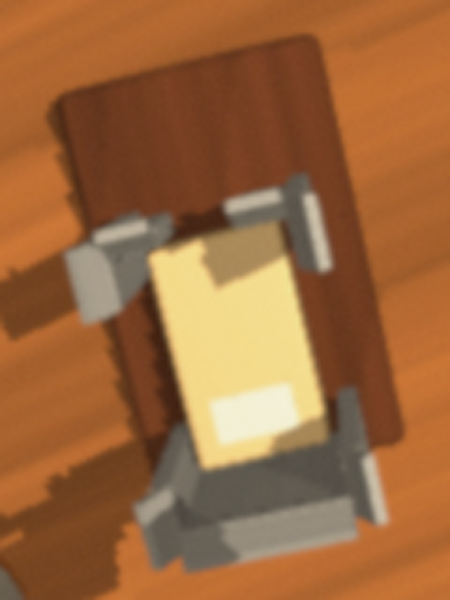

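Crop corner picks are base front (60,95) and (321,35), base back-right (405,441), and cream wedge top (150,252), (275,222), (203,470) and (330,440).

```bash
python3 - <<'E'
from h import *
import pickle
from scipy.optimize import least_squares
c=pickle.load(open("w1.pkl","rb"))
n=lambda p:(np.array(p,float)+.5)/3.75-.5+[190,100]
B=[(-76,-37,10),(-76,37,10),(42,37,10)];u=n([(59,94),(322,34),(406,442)])
f=lambda p,X:np.array(X,float)@Rz(p[2]).T+[p[0],p[1],0]
s=least_squares(lambda p:(proj(c,f(p,B),1)-u).ravel(),[505,-8,-.17]);print("disp base",s.x,s.fun.round(2))
C=[(-30,-18,20),(-30,18,20),(30,-18,30),(30,18,30)];v=n([(150,252),(275,222),(203,470),(330,440)])
q=least_squares(lambda p:(proj(c,f(p,C),1)-v).ravel(),[505,-8,-.17]);print("cream",q.x,q.fun.round(2))
T=optics.capture("top");p=lambda u,k=4.4:(np.array(u,float)+.5)/k-.5+[190,190]
t=least_squares(lambda a:(proj(T,f(a,B[:2]))-p([(342,366),(481,390)])).ravel(),[505,-8,-.17]);print("top base",t.x,t.fun.round(2))
for k,roi,p0 in(("red",(30,85,220,295),(456,-312,-.47)),("yellow",(445,510,45,105),(461,256,.81))):
    m=mask(c["frame"],k,roi);print(k,m.sum(),fit([(c,m,1)],list(p0)))
for pr in((456,-312,-.468),(461,256,.81),(668,43,2.64)):print(proj(c,f(pr,[(0,0,8)]),1))
E
```

```text
disp base [ 4.83314762e+02 -2.58305525e+01 -2.12222764e-01] [-0.8  -0.33  0.22 -0.69  0.56  1.15]
cream [ 4.83642320e+02 -2.77626556e+01 -1.78909189e-01] [-0.88 -0.05  0.71 -0.89 -0.34  0.56  0.48  0.47]
top base [334.49634712  -0.98964945   2.97369661] [ 0.15  0.03 -0.15 -0.03]
red 947 (array([ 454.32823549, -314.40181882,   -0.49109382]), np.float64(0.24680019503505068))
yellow 1392 (array([460.37782677, 261.81241301,   0.85971636]), np.float64(0.16237741231268255))
[[ 56.43112452 258.52021769]]
[[475.0717263   76.01079601]]
[[371.28825974 301.07773347]]
```

```bash
python3 -c "
from h import *
print(go(483,-26,215,-1.77))"
```

```text
[  1.6   -21.324  -0.561   2.923]
```

To row units: -20 mm / 600 = -0.0333, 2 mm / 600 = 0.0033, 1.2 rad / 4 = 0.3.

creep_tool(plan=[{"jaw": 85,"sx": 0.0033,"sy": -0.0333,"turn": 0.0375},{"jaw": 85,"sx": 0.0033,"sy": -0.0333,"turn": 0.075},{"jaw": 85,"sx": 0.0033,"sy": -0.0333,"turn": 0.1125},{"jaw": 85,"sx": 0.0033,"sy": -0.0333,"turn": 0.15},{"jaw": 85,"sx": 0.0033,"sy": -0.0333,"turn": 0.1875},{"jaw": 85,"sx": 0.0033,"sy": -0.0333,"turn": 0.225},{"jaw": 85,"sx": 0.0033,"sy": -0.0333,"turn": 0.2625},{"jaw": 85,"sx": 0.0033,"sy": -0.0333,"turn": 0.3}])

```text
time: 2.55
tcp_pos: [483.2, -24.2, 214.7]
tool_rot: [0.0, 0.725, 0.688, 0.0]
contact_force: [-0.4, 0.8, 0.9]
finger_gap: 84.9
grip_force: 0.0
```

creep_tool(plan=[{"jaw": 85,"turn": 0.0375},{"jaw": 85,"turn": 0.075},{"jaw": 85,"turn": 0.1125},{"jaw": 85,"turn": 0.15},{"jaw": 85,"turn": 0.1875},{"jaw": 85,"turn": 0.225},{"jaw": 85,"turn": 0.2625},{"jaw": 85,"turn": 0.3}])

```text
time: 3.35
tcp_pos: [483.2, -24.2, 214.7]
tool_rot: [0.0, 0.987, 0.159, 0.0]
contact_force: [0.5, 0.6, 0.3]
finger_gap: 85.0
grip_force: 0.0
```

creep_tool(plan=[{"jaw": 85,"turn": 0.0375},{"jaw": 85,"turn": 0.075},{"jaw": 85,"turn": 0.1125},{"jaw": 85,"turn": 0.13},{"jaw": 85,"turn": 0.13}])

```text
time: 3.85
tcp_pos: [483.3, -24.4, 214.6]
tool_rot: [0.0, 0.995, -0.098, 0.0]
contact_force: [-0.3, -1.0, 0.4]
finger_gap: 84.7
grip_force: 0.0
```

```bash
python3 - <<'E'
from h import *
c=optics.capture("wrist");import pickle;pickle.dump(c,open("w2.pkl","wb"))
u=proj(c,[483,-26,30],1)[0].astype(int);print(u)
x0,y0=max(u[0]-75,0),max(u[1]-75,0)
im=c["frame"][y0:y0+150,x0:x0+150,::-1];print(x0,y0)
cv2.imwrite("pics/w2c.png",cv2.resize(im,None,fx=4,fy=4,interpolation=cv2.INTER_CUBIC))
E
```

```text
[277 192]
202 117
```

View pics/w2c.png

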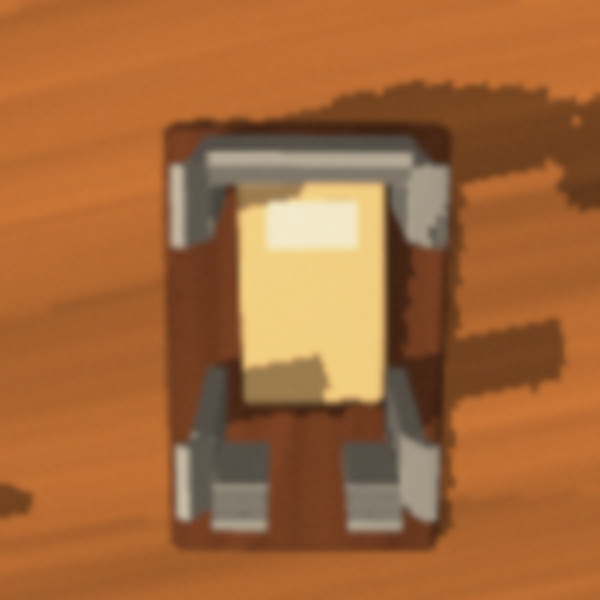

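This near-square view puts the base corners at crop (165,126), (449,126), (173,547) and (438,547), and the cream wedge from (238,182) to (384,404).

```bash
python3 - <<'E'
from h import *
import pickle
from scipy.optimize import least_squares
c1=pickle.load(open("w1.pkl","rb"));c2=pickle.load(open("w2.pkl","rb"));T=optics.capture("top")
n2=lambda p:(np.array(p,float)+.5)/4-.5+[202,117]
n1=lambda p:(np.array(p,float)+.5)/3.75-.5+[190,100]
f=lambda p,X:np.array(X,float)@Rz(p[2]).T+[p[0],p[1],0]
ls=lambda c,X,u,fi:least_squares(lambda p:(proj(c,f(p,X),fi)-u).ravel(),[483,-26,-.2])
for nm,c,X,u,fi in(("w2",c2,[(42,37,10),(42,-37,10),(-76,37,10),(-76,-37,10)],n2([(165,125),(450,125),(172,548),(439,548)]),1),
 ("w2cream",c2,[(30,18,30),(30,-18,30),(-30,18,20),(-30,-18,20)],n2([(238,182),(386,182),(244,404),(385,404)]),1),
 ("top",T,[(-76,37,10),(-76,-37,10)],(np.array([(341,367),(482,391)])+.5)/4.4-.5+[190,190],0)):
    s=ls(c,X,u,fi);print(nm,s.x.round(3),s.fun.round(1))
print(go(0,0,0,0))
import sys
m=mask(c2["frame"],"green");print(m.sum());print(proj(c2,[[668,43,8],[455,-313,8],[460,259,8]],1))
E
```

```text
w2 [ 4.83494e+02 -2.68220e+01 -1.97000e-01] [-0.8 -0.9  0.7 -0.7  0.1  0.9 -0.   1. ]
w2cream [ 4.82656e+02 -2.81700e+01 -1.83000e-01] [-0.1 -0.3  0.4 -0.7  0.1  0.8 -0.3  0.4]
top [ 4.8386e+02 -2.6218e+01 -1.6600e-01] [ 0.4  0.1 -0.4 -0.1]
[-479.094   68.781  214.526   -1.765]
1895
[[178.07081768  31.94446548]
 [508.00180635 169.69257326]
 [ 65.80024127 249.63757709]]
```

```bash
python3 -c "
from h import *
print(go(455.5,-312.5,130,-2.046))"
```

```text
[2.80600e+01 2.87714e+02 8.45260e+01 2.81000e-01]
```

To row units: 288 mm / 600 = 0.48, 84 mm / 600 = 0.14, 0.28 rad / 4 = 0.07.

creep_tool(plan=[{"jaw": 85,"sx": 0.0467,"sy": 0.48,"turn": 0.07},{"jaw": 85,"sx": 0.0467,"sy": 0.48,"turn": 0.07},{"jaw": 85,"sx": 0.0467,"sy": 0.48,"turn": 0.07},{"jaw": 85,"sx": 0.0467,"sy": 0.48,"turn": 0.07},{"jaw": 85,"sx": 0.0467,"sy": 0.48,"sz": 0.0167,"turn": 0.07},{"jaw": 85,"sx": 0.0467,"sy": 0.48,"sz": 0.14,"turn": 0.07},{"jaw": 85,"sx": 0.0467,"sy": 0.48,"sz": 0.14,"turn": 0.07},{"jaw": 85,"sx": 0.0467,"sy": 0.48,"sz": 0.14,"turn": 0.07}])

```text
time: 4.75
tcp_pos: [453.0, -313.6, 126.2]
tool_rot: [-0.002, 0.972, -0.237, -0.003]
contact_force: [0.1, 0.1, 0.4]
finger_gap: 84.9
grip_force: 0.0
```

```bash
cat > look.py <<'E'
import sys
from h import *
k=sys.argv[1];p0=[float(v) for v in sys.argv[2:5]]
c=optics.capture("wrist");u=proj(c,[p0[0],p0[1],8],1)[0].astype(int)
roi=(max(u[0]-110,0),u[0]+110,max(u[1]-110,0),u[1]+110)
m=mask(c["frame"],k,roi);print(u,m.sum());q,e=fit([(c,m,1)],p0);print(q.round(3),e)
cv2.imwrite(f"pics/look_{k}.png",c["frame"][:,:,::-1])
s=1 if len(sys.argv)<6 else int(sys.argv[5])
psi=q[2]+s*np.pi/2;psi=(psi+np.pi)%(2*np.pi)-np.pi
print("psi",psi,"go",go(q[0],q[1],15,psi),pose()[0],pose()[2])
E
python3 look.py red 455.5 -312.5 -.475 -1
```

```text
[273 207] 3478
[ 455.282 -310.874   -0.477] 0.031017866132347468
psi -2.047922140303315 go [ 2.10000e-02 -2.64400e+00  1.13905e+02  0.00000e+00] [ 454.05008418 -313.21366888  128.90454172] -2.0477238746746385
```

To row units: 112 mm / 600 = 0.1867, 95 mm / 600 = 0.1583.

creep_tool(plan=[{"jaw": 85,"sy": -0.0042,"sz": 0.0833},{"jaw": 85,"sy": -0.0042,"sz": 0.1583},{"jaw": 85,"sy": -0.0042,"sz": 0.1867},{"jaw": 85,"sy": -0.0042,"sz": 0.1867},{"jaw": 30,"sy": -0.0042,"sz": 0.1867},{"jaw": 30,"sy": -0.0042,"sz": 0.1867},{"jaw": 30,"sy": -0.0042,"sz": 0.1867},{"jaw": 30,"sy": -0.0042,"sz": 0.1867}], clamp_n=40)

```text
time: 5.6
tcp_pos: [456.3, -311.6, 19.8]
tool_rot: [0.001, 0.972, -0.236, 0.001]
contact_force: [-0.3, 0.6, 6.4]
finger_gap: 34.8
grip_force: 39.8
```

creep_tool(plan=[{"jaw": 30},{"jaw": 30}])

```text
time: 5.8
tcp_pos: [456.3, -311.6, 19.8]
tool_rot: [0.001, 0.972, -0.236, 0.001]
contact_force: [-0.7, 2.1, 8.3]
finger_gap: 35.0
grip_force: 40.0
```

To row units: -147 mm / 600 = -0.245, -100 mm / 600 = -0.1667, -0.9 rad / 4 = -0.225.

creep_tool(plan=[{"jaw": 30,"sz": -0.0833},{"jaw": 30,"sz": -0.1667},{"jaw": 30,"sz": -0.245,"turn": -0.0375},{"jaw": 30,"sz": -0.245,"turn": -0.075},{"jaw": 30,"sz": -0.245,"turn": -0.1125},{"jaw": 30,"sz": -0.245,"turn": -0.15},{"jaw": 30,"sz": -0.245,"turn": -0.1875},{"jaw": 30,"sz": -0.245,"turn": -0.225}])

```text
time: 6.6
tcp_pos: [455.7, -311.2, 165.8]
tool_rot: [0.0, 0.977, 0.213, 0.0]
contact_force: [1.2, 0.2, -0.3]
finger_gap: 34.9
grip_force: 40.8
```

```bash
python3 - <<'E'
from h import *
print(go(482.4,-26.3,165,1.376),pose()[2])
E
```

```text
[ 142.766 -247.998    0.829   -2.518] -1.1418224339081258
```

To row units: -248 mm / 600 = -0.4133, 143 mm / 600 = 0.2383, -1.2 rad / 4 = -0.3.

creep_tool(plan=[{"jaw": 30,"sx": 0.2383,"sy": -0.4133,"turn": -0.0375},{"jaw": 30,"sx": 0.2383,"sy": -0.4133,"turn": -0.075},{"jaw": 30,"sx": 0.2383,"sy": -0.4133,"turn": -0.1125},{"jaw": 30,"sx": 0.2383,"sy": -0.4133,"turn": -0.15},{"jaw": 30,"sx": 0.2383,"sy": -0.4133,"turn": -0.1875},{"jaw": 30,"sx": 0.2383,"sy": -0.4133,"turn": -0.225},{"jaw": 30,"sx": 0.2383,"sy": -0.4133,"turn": -0.2625},{"jaw": 30,"sx": 0.2383,"sy": -0.4133,"turn": -0.3}])

```text
time: 7.4
tcp_pos: [484.4, -25.2, 165.9]
tool_rot: [0.0, 0.685, 0.728, 0.0]
contact_force: [-0.5, -0.6, -0.6]
finger_gap: 34.7
grip_force: 40.8
```

creep_tool(plan=[{"jaw": 30,"turn": -0.0375},{"jaw": 30,"turn": -0.075},{"jaw": 30,"turn": -0.1125},{"jaw": 30,"turn": -0.15},{"jaw": 30,"turn": -0.1875},{"jaw": 30,"turn": -0.225},{"jaw": 30,"turn": -0.2625},{"jaw": 30,"turn": -0.3}])

```text
time: 8.2
tcp_pos: [484.4, -26.4, 165.8]
tool_rot: [0.0, 0.156, 0.988, -0.0]
contact_force: [-0.8, -0.8, -0.0]
finger_gap: 34.9
grip_force: 40.8
```

creep_tool(plan=[{"jaw": 30,"turn": -0.03},{"jaw": 30,"turn": -0.03},{"jaw": 30,"turn": -0.03}])

```text
time: 8.5
tcp_pos: [484.4, -26.4, 165.6]
tool_rot: [0.0, 0.101, 0.995, -0.0]
contact_force: [-0.3, 0.3, -0.4]
finger_gap: 35.1
grip_force: 40.8
```

```bash
python3 - <<'E'
from h import *
print(go(482.4,-26.3,100,1.376),pose()[0])
c=optics.capture("wrist");cv2.imwrite("pics/w3.png",c["frame"][:,:,::-1])
E
```

```text
[ 1.992e+00 -2.820e-01  6.556e+01 -7.000e-03] [484.40821223 -26.42320717 165.55987806]
```

View pics/w3.png

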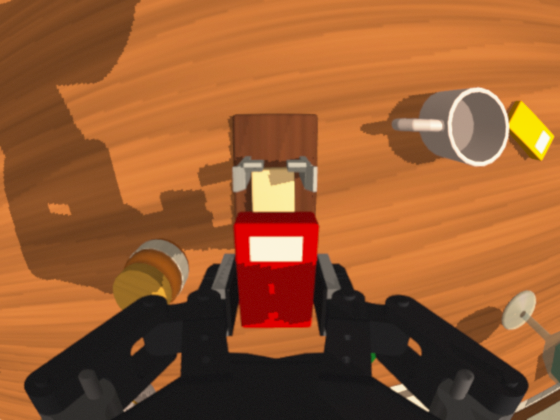

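The red wedge is held square with its label (thick end) toward the front, and it is centred over the shaft (wedge at 237–316, base at 233–317). Lowering now.

To row units: 116 mm / 600 = 0.1933, 112 mm / 600 = 0.1867, -0.007 rad / 4 = -0.0018.

creep_tool(plan=[{"jaw": 30,"sx": 0.0033,"sz": 0.0667,"turn": -0.0018},{"jaw": 30,"sx": 0.0033,"sz": 0.1083,"turn": -0.0018},{"jaw": 30,"sx": 0.0033,"sz": 0.1333,"turn": -0.0018},{"jaw": 30,"sx": 0.0033,"sz": 0.1583,"turn": -0.0018},{"jaw": 30,"sx": 0.0033,"sz": 0.175,"turn": -0.0018},{"jaw": 30,"sx": 0.0033,"sz": 0.1867,"turn": -0.0018},{"jaw": 30,"sx": 0.0033,"sz": 0.1933,"turn": -0.0018},{"jaw": 30,"sx": 0.0033,"sz": 0.1933,"turn": -0.0018}])

```text
time: 9.35
tcp_pos: [482.7, -26.1, 49.4]
tool_rot: [0.0, 0.096, 0.995, -0.0]
contact_force: [-0.3, 0.2, -0.2]
finger_gap: 35.1
grip_force: 40.8
```

To row units: 4 mm / 600 = 0.0067, 3 mm / 600 = 0.005.

creep_tool(plan=[{"jaw": 30,"sz": 0.0033},{"jaw": 30,"sz": 0.005},{"jaw": 30,"sz": 0.0067},{"jaw": 30,"sz": 0.0067}])

```text
time: 9.75
tcp_pos: [483.7, -26.3, 46.9]
tool_rot: [0.002, 0.096, 0.995, -0.0]
contact_force: [-1.6, 1.1, 13.3]
finger_gap: 34.8
grip_force: 42.8
```

creep_tool(plan=[{"jaw": 48},{"jaw": 48},{"jaw": 48},{"jaw": 48}])

```text
time: 10.15
tcp_pos: [482.4, -26.0, 45.1]
tool_rot: [-0.0, 0.096, 0.995, 0.0]
contact_force: [-0.6, -0.5, -0.2]
finger_gap: 48.2
grip_force: 0.0
```

creep_tool(plan=[{"jaw": 48,"sz": -0.025},{"jaw": 48,"sz": -0.0667},{"jaw": 60,"sz": -0.1333},{"jaw": 85,"sz": -0.2},{"jaw": 85,"sz": -0.2},{"jaw": 85,"sz": -0.2}])

```text
time: 10.75
tcp_pos: [482.4, -26.0, 165.4]
tool_rot: [0.001, 0.096, 0.995, -0.0]
contact_force: [0.1, -0.1, -0.5]
finger_gap: 84.8
grip_force: 0.0
```

```bash
cat > chk.py <<'E'
from h import *
import sys
c=optics.capture("wrist");u=proj(c,[483,-26,40],1)[0].astype(int);x0,y0=max(u[0]-75,0),max(u[1]-75,0)
cv2.imwrite(sys.argv[1],cv2.resize(c["frame"][y0:y0+150,x0:x0+150,::-1],None,fx=4,fy=4,interpolation=2));print(x0,y0)
import pickle;pickle.dump(c,open("chk.pkl","wb"))
E
python3 chk.py pics/r1.png
```

```text
200 135
```

View pics/r1.png

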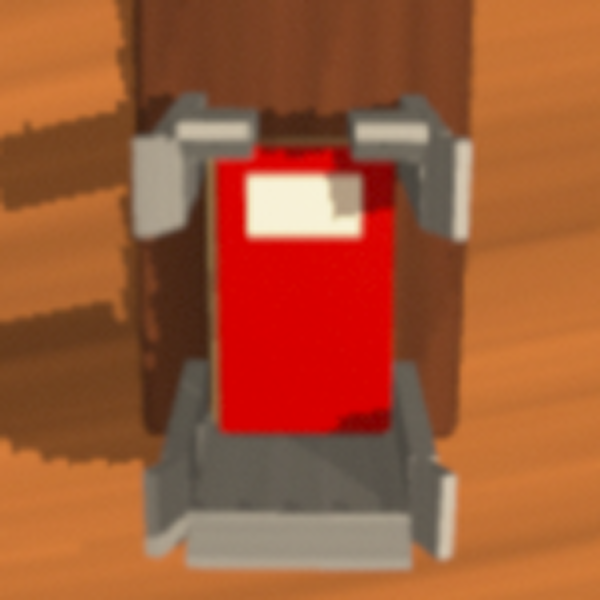

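Red lies in the shaft with its label to the front, its back edge at crop (221–391,432) and its front edge near y≈150. I'll check its seating numerically.

```bash
python3 - <<'E'
from h import *
import pickle
from scipy.optimize import least_squares
c=pickle.load(open("chk.pkl","rb"))
P=lambda x,y,z:np.array([(x,y,z)],float)@Rz(-.193).T+[483.4,-26.5,0]
v=lambda x,y,z:((proj(c,P(x,y,z),1)[0]-[200,135]+.5)*4-.5).round(0)
for nm,z in(("seated",(40,40)),("level on high edge",(50,40)),("other",(45,35))):
    print(nm,[v(x,y,zz) for x,zz in((-30,z[0]),(30,z[1])) for y in(18,-18)])
print("base front/back",v(42,37,10),v(42,-37,10))
m=np.zeros(1)
print(go(460.5,259,150,0))
E
```

```text
seated [array([392., 160.]), array([209., 160.]), array([386., 445.]), array([214., 445.])]
level on high edge [array([396., 169.]), array([205., 169.]), array([386., 445.]), array([214., 445.])]
other [array([394., 164.]), array([207., 164.]), array([385., 436.]), array([215., 436.])]
base front/back [458. 443.] [143. 443.]
[ 75.418 275.595  14.458   1.379]
```

To row units: 276 mm / 600 = 0.46, 75 mm / 600 = 0.125, -1.03 rad / 4 = -0.2575.

creep_tool(plan=[{"jaw": 85,"sx": 0.125,"sy": 0.46,"turn": -0.0375},{"jaw": 85,"sx": 0.125,"sy": 0.46,"turn": -0.075},{"jaw": 85,"sx": 0.125,"sy": 0.46,"turn": -0.1125},{"jaw": 85,"sx": 0.125,"sy": 0.46,"turn": -0.15},{"jaw": 85,"sx": 0.125,"sy": 0.46,"turn": -0.1875},{"jaw": 85,"sx": 0.125,"sy": 0.46,"turn": -0.225},{"jaw": 85,"sx": 0.125,"sy": 0.46,"sz": 0.0583,"turn": -0.2575},{"jaw": 85,"sx": 0.125,"sy": 0.46,"sz": 0.0583,"turn": -0.2575}])

```text
time: 11.6
tcp_pos: [458.8, 259.3, 125.6]
tool_rot: [-0.005, -0.408, 0.913, 0.001]
contact_force: [0.2, -0.2, -0.0]
finger_gap: 85.3
grip_force: 0.0
```

creep_tool(plan=[{"jaw": 85},{"jaw": 85}])

```text
time: 11.8
tcp_pos: [462.0, 258.6, 130.8]
tool_rot: [0.0, -0.405, 0.914, -0.0]
contact_force: [-0.2, -0.1, -0.0]
finger_gap: 85.0
grip_force: 0.0
```

```bash
python3 look.py yellow 460.5 258 .83 1
```

```text
[275 208] 3409
[460.859 258.229   0.797] 0.07033668594868797
psi 2.3673242994134114 go [1.0980e+00 6.5400e-01 1.1608e+02 3.8000e-02] [462.08057989 258.60358751 131.07996394] 2.4056876997135013
```

To row units: 110 mm / 600 = 0.1833, 90 mm / 600 = 0.15, 0.038 rad / 4 = 0.0095.

creep_tool(plan=[{"jaw": 85,"sx": 0.0017,"sy": 0.001,"sz": 0.0833,"turn": 0.0095},{"jaw": 85,"sx": 0.0017,"sy": 0.001,"sz": 0.15,"turn": 0.0095},{"jaw": 85,"sx": 0.0017,"sy": 0.001,"sz": 0.1833,"turn": 0.0095},{"jaw": 85,"sx": 0.0017,"sy": 0.001,"sz": 0.1833,"turn": 0.0095},{"jaw": 30,"sx": 0.0017,"sy": 0.001,"sz": 0.1833,"turn": 0.0095},{"jaw": 30,"sx": 0.0017,"sy": 0.001,"sz": 0.1833,"turn": 0.0095},{"jaw": 30,"sx": 0.0017,"sy": 0.001,"sz": 0.1833,"turn": 0.0095},{"jaw": 30,"sx": 0.0017,"sy": 0.001,"sz": 0.1833,"turn": 0.0095}])

```text
time: 12.65
tcp_pos: [460.9, 259.0, 21.7]
tool_rot: [0.001, -0.389, 0.921, -0.0]
contact_force: [-0.3, -1.2, 5.6]
finger_gap: 34.7
grip_force: 39.9
```

creep_tool(plan=[{"jaw": 30},{"jaw": 30}])

```text
time: 12.85
tcp_pos: [461.0, 259.0, 21.7]
tool_rot: [0.001, -0.39, 0.921, -0.0]
contact_force: [-1.2, -1.8, 8.8]
finger_gap: 35.0
grip_force: 40.1
```

```bash
python3 -c "
from h import *
p=pose()[0];print(p,(p[:2]-[460.9,258.2])@[np.cos(.797),np.sin(.797)])"
```

```text
[460.95485456 258.98309322  21.6672666 ] 0.5984528237754252
```

To row units: -145 mm / 600 = -0.2417, -100 mm / 600 = -0.1667, 0.9 rad / 4 = 0.225.

creep_tool(plan=[{"jaw": 30,"sz": -0.0833},{"jaw": 30,"sz": -0.1667},{"jaw": 30,"sz": -0.2417,"turn": 0.0375},{"jaw": 30,"sz": -0.2417,"turn": 0.075},{"jaw": 30,"sz": -0.2417,"turn": 0.1125},{"jaw": 30,"sz": -0.2417,"turn": 0.15},{"jaw": 30,"sz": -0.2417,"turn": 0.1875},{"jaw": 30,"sz": -0.2417,"turn": 0.225}])

```text
time: 13.65
tcp_pos: [460.2, 258.9, 165.8]
tool_rot: [0.0, 0.053, 0.999, 0.0]
contact_force: [0.2, 0.1, -1.4]
finger_gap: 34.8
grip_force: 40.7
```

```bash
python3 - <<'E'
from h import *
t=Rz(-.195)@[.6,-.8,0]+[483.4,-26.5,0]
print(go(t[0],t[1],165,1.376))
E
```

```text
[-5.37900e+01 -2.82145e+02  7.96000e-01  8.90000e-02]
```

To row units: -282 mm / 600 = -0.47, -54 mm / 600 = -0.09, 0.089 rad / 4 = 0.0223.

creep_tool(plan=[{"jaw": 30,"sx": -0.09,"sy": -0.47,"turn": 0.0223},{"jaw": 30,"sx": -0.09,"sy": -0.47,"turn": 0.0223},{"jaw": 30,"sx": -0.09,"sy": -0.47,"turn": 0.0223},{"jaw": 30,"sx": -0.09,"sy": -0.47,"turn": 0.0223},{"jaw": 30,"sx": -0.09,"sy": -0.47,"turn": 0.0223},{"jaw": 30,"sx": -0.09,"sy": -0.47,"turn": 0.0223},{"jaw": 30,"sx": -0.09,"sy": -0.47,"turn": 0.0223},{"jaw": 30,"sx": -0.09,"sy": -0.47,"turn": 0.0223}])

```text
time: 14.45
tcp_pos: [485.8, -27.5, 165.5]
tool_rot: [0.0, 0.095, 0.995, 0.0]
contact_force: [-0.8, -0.3, -0.8]
finger_gap: 34.9
grip_force: 40.7
```

```bash
python3 - <<'E'
from h import *
t=Rz(-.195)@[.6,-.8,0]+[483.4,-26.5,0]
print(go(t[0],t[1],64,1.376))
E
```

```text
[ 1.98100e+00 -2.58000e-01  1.01545e+02  4.00000e-03]
```

To row units: 102 mm / 600 = 0.17, 101 mm / 600 = 0.1683.

creep_tool(plan=[{"jaw": 30,"sx": 0.0033,"sz": 0.0667},{"jaw": 30,"sx": 0.0033,"sz": 0.1},{"jaw": 30,"sx": 0.0033,"sz": 0.125},{"jaw": 30,"sx": 0.0033,"sz": 0.1467},{"jaw": 30,"sx": 0.0033,"sz": 0.16},{"jaw": 30,"sx": 0.0033,"sz": 0.1683},{"jaw": 30,"sx": 0.0033,"sz": 0.17},{"jaw": 30,"sx": 0.0033,"sz": 0.17}])

```text
time: 15.25
tcp_pos: [484.2, -26.5, 63.6]
tool_rot: [0.0, 0.094, 0.996, -0.0]
contact_force: [0.6, -0.0, -0.0]
finger_gap: 34.8
grip_force: 40.7
```

creep_tool(plan=[{"jaw": 30,"sz": 0.0017},{"jaw": 30,"sz": 0.0033},{"jaw": 30,"sz": 0.0042},{"jaw": 30,"sz": 0.0042}])

```text
time: 15.65
tcp_pos: [484.2, -26.8, 61.4]
tool_rot: [0.0, 0.094, 0.996, -0.0]
contact_force: [-1.3, 0.9, 6.1]
finger_gap: 34.5
grip_force: 41.4
```

Contact came at the expected height, so I'll release and go on to green.

creep_tool(plan=[{"jaw": 48},{"jaw": 48},{"jaw": 48},{"jaw": 48}])

```text
time: 16.05
tcp_pos: [484.0, -26.8, 60.7]
tool_rot: [-0.0, 0.094, 0.996, 0.0]
contact_force: [-0.3, 0.2, 0.1]
finger_gap: 48.4
grip_force: 0.0
```

creep_tool(plan=[{"jaw": 48,"sz": -0.025},{"jaw": 48,"sz": -0.0667},{"jaw": 60,"sz": -0.1167},{"jaw": 85,"sz": -0.1733},{"jaw": 85,"sz": -0.1733},{"jaw": 85,"sz": -0.1733}])

```text
time: 16.65
tcp_pos: [484.0, -26.7, 164.8]
tool_rot: [0.0, 0.094, 0.996, -0.0]
contact_force: [0.1, -0.1, -0.4]
finger_gap: 84.8
grip_force: 0.0
```

```bash
python3 chk.py pics/y1.png; python3 - <<'E'
from h import *
import pickle
c=pickle.load(open("chk.pkl","rb"));f=c["frame"]
h=cv2.cvtColor(f,cv2.COLOR_RGB2HSV)
P=lambda x,y,z:np.array([(x,y,z)],float)@Rz(-.193).T+[483.4,-26.5,0]
v=lambda x,y,z:((proj(c,P(x,y,z),1)[0]-[200,135]+.5)*4-.5).round(0)
u0=proj(c,[483,-26,40],1)[0].astype(int)-75
v=lambda x,y,z:((proj(c,P(x,y,z),1)[0]-u0+.5)*4-.5).round(0)
print([v(x,y,z) for x,z in((-30,50),(30,60)) for y in(18,-18)])
print(go(668,43,150,-2.076+np.pi))
E
```

```text
200 134
[array([399., 165.]), array([207., 165.]), array([394., 482.]), array([208., 481.])]
[-168.085  102.968   13.978    0.316]
```

View pics/y1.png

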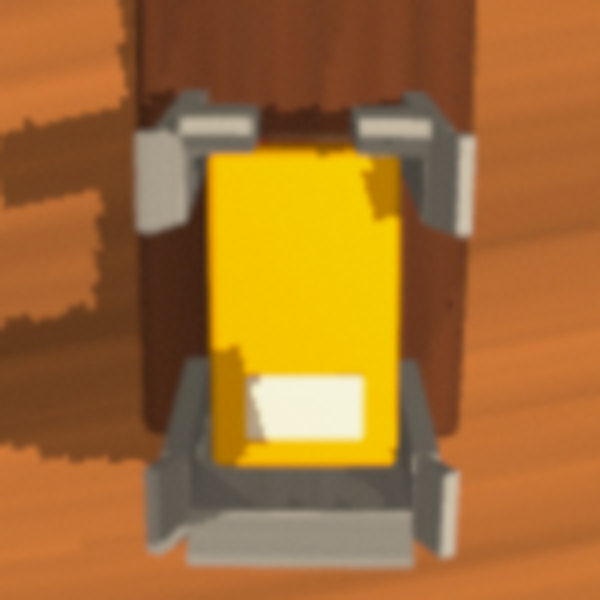

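Yellow sits level and centred, with its label to the back. Next is green.

To row units: -168 mm / 600 = -0.28, 103 mm / 600 = 0.1717, 0.31 rad / 4 = 0.0775.

creep_tool(plan=[{"jaw": 85,"sx": -0.28,"sy": 0.1717,"turn": 0.0375},{"jaw": 85,"sx": -0.28,"sy": 0.1717,"turn": 0.0775},{"jaw": 85,"sx": -0.28,"sy": 0.1717,"turn": 0.0775},{"jaw": 85,"sx": -0.28,"sy": 0.1717,"sz": 0.0167,"turn": 0.0775},{"jaw": 85,"sx": -0.28,"sy": 0.1717,"sz": 0.0567,"turn": 0.0775},{"jaw": 85,"sx": -0.28,"sy": 0.1717,"sz": 0.0567,"turn": 0.0775},{"jaw": 85,"sx": -0.28,"sy": 0.1717,"sz": 0.0567,"turn": 0.0775}])

```text
time: 17.4
tcp_pos: [667.5, 42.7, 129.6]
tool_rot: [-0.002, 0.247, 0.969, -0.0]
contact_force: [0.3, -0.3, 1.0]
finger_gap: 85.3
grip_force: 0.0
```

```bash
python3 look.py green 668 43 2.64 -1
```

```text
[276 212] 3363
[666.722  43.279   2.645] 0.032418469851310645
psi 1.0741290399934398 go [ 1.31600e+00  5.60000e-02  1.15879e+02 -3.00000e-03] [667.85052149  42.60075499 130.87877237] 1.0715947486359818
```

Units first: shifts go in shares of 600 mm and turns go in shares of 4 rad. So 110 mm / 600 = 0.1833, 90 mm / 600 = 0.15.

creep_tool(plan=[{"jaw": 85,"sx": 0.0022,"sz": 0.0833},{"jaw": 85,"sx": 0.0022,"sz": 0.15},{"jaw": 85,"sx": 0.0022,"sz": 0.1833},{"jaw": 85,"sx": 0.0022,"sz": 0.1833},{"jaw": 30,"sx": 0.0022,"sz": 0.1833},{"jaw": 30,"sx": 0.0022,"sz": 0.1833},{"jaw": 30,"sx": 0.0022,"sz": 0.1833},{"jaw": 30,"sx": 0.0022,"sz": 0.1833}])

```text
time: 18.25
tcp_pos: [667.9, 43.5, 22.5]
tool_rot: [0.001, 0.247, 0.969, 0.0]
contact_force: [-1.6, -0.7, 4.7]
finger_gap: 35.0
grip_force: 40.5
```

creep_tool(plan=[{"jaw": 30},{"jaw": 30}])

```text
time: 18.45
tcp_pos: [667.9, 43.5, 22.5]
tool_rot: [0.001, 0.247, 0.969, 0.0]
contact_force: [-1.3, -0.5, 5.8]
finger_gap: 34.8
grip_force: 40.7
```

```bash
python3 -c "
from h import *
p=pose()[0];print(p,(p[:2]-[666.7,43.3])@[np.cos(2.645),np.sin(2.645)])"
```

```text
[667.90911475  43.48064378  22.52668585] -0.9770024570604857
```

To row units: -147 mm / 600 = -0.245, -100 mm / 600 = -0.1667.

creep_tool(plan=[{"jaw": 30,"sz": -0.0833},{"jaw": 30,"sz": -0.1667},{"jaw": 30,"sz": -0.245},{"jaw": 30,"sz": -0.245},{"jaw": 30,"sz": -0.245}])

```text
time: 18.95
tcp_pos: [667.3, 43.5, 169.1]
tool_rot: [0.001, 0.247, 0.969, 0.0]
contact_force: [0.1, -0.2, -1.5]
finger_gap: 34.8
grip_force: 40.3
```

```bash
python3 - <<'E'
from h import *
t=Rz(-.195)@[0,-.6,0]+[483.4,-26.5,0]
print(go(t[0],t[1],166,1.376))
E
```

```text
[ 127.853 -150.069    3.064   -0.304]
```

To row units: -150 mm / 600 = -0.25, 128 mm / 600 = 0.2133, -0.304 rad / 4 = -0.076.

creep_tool(plan=[{"jaw": 30,"sx": 0.2133,"sy": -0.25,"sz": 0.005,"turn": -0.0375},{"jaw": 30,"sx": 0.2133,"sy": -0.25,"sz": 0.005,"turn": -0.076},{"jaw": 30,"sx": 0.2133,"sy": -0.25,"sz": 0.005,"turn": -0.076},{"jaw": 30,"sx": 0.2133,"sy": -0.25,"sz": 0.005,"turn": -0.076},{"jaw": 30,"sx": 0.2133,"sy": -0.25,"sz": 0.005,"turn": -0.076},{"jaw": 30,"sx": 0.2133,"sy": -0.25,"sz": 0.005,"turn": -0.076},{"jaw": 30,"sx": 0.2133,"sy": -0.25,"sz": 0.005,"turn": -0.076}])

```text
time: 19.65
tcp_pos: [483.8, -26.9, 164.3]
tool_rot: [-0.0, 0.097, 0.995, 0.0]
contact_force: [-0.0, 0.0, -0.7]
finger_gap: 35.1
grip_force: 40.3
```

```bash
python3 - <<'E'
from h import *
t=Rz(-.195)@[1.5,-.6,0]+[483.4,-26.5,0]
print(go(t[0],t[1],84,1.376))
E
```

```text
[-1.056 -0.25  80.296  0.   ]
```

To row units: 80 mm / 600 = 0.1333, 77 mm / 600 = 0.1283.

creep_tool(plan=[{"jaw": 30,"sx": -0.0017,"sz": 0.05},{"jaw": 30,"sx": -0.0017,"sz": 0.0833},{"jaw": 30,"sx": -0.0017,"sz": 0.1033},{"jaw": 30,"sx": -0.0017,"sz": 0.1183},{"jaw": 30,"sx": -0.0017,"sz": 0.1283},{"jaw": 30,"sx": -0.0017,"sz": 0.1333},{"jaw": 30,"sx": -0.0017,"sz": 0.1333}])

```text
time: 20.35
tcp_pos: [484.3, -27.1, 84.6]
tool_rot: [-0.0, 0.097, 0.995, -0.0]
contact_force: [0.7, 0.5, 0.2]
finger_gap: 35.0
grip_force: 40.3
```

creep_tool(plan=[{"jaw": 30,"sz": 0.0033},{"jaw": 30,"sz": 0.0067},{"jaw": 30,"sz": 0.0083},{"jaw": 30,"sz": 0.0083}])

```text
time: 20.75
tcp_pos: [485.2, -27.4, 81.0]
tool_rot: [0.002, 0.097, 0.995, -0.0]
contact_force: [0.1, 0.9, 9.2]
finger_gap: 35.1
grip_force: 41.4
```

creep_tool(plan=[{"jaw": 48},{"jaw": 48},{"jaw": 48},{"jaw": 48}])

```text
time: 21.15
tcp_pos: [484.0, -27.1, 79.6]
tool_rot: [-0.0, 0.097, 0.995, 0.0]
contact_force: [-0.3, -0.0, 0.2]
finger_gap: 47.8
grip_force: 0.0
```

creep_tool(plan=[{"jaw": 48,"sz": -0.025},{"jaw": 48,"sz": -0.0667},{"jaw": 60,"sz": -0.1167},{"jaw": 85,"sz": -0.1417},{"jaw": 85,"sz": -0.1417},{"jaw": 85,"sz": -0.1417}])

```text
time: 21.75
tcp_pos: [483.7, -27.1, 164.1]
tool_rot: [-0.0, 0.097, 0.995, 0.0]
contact_force: [-0.3, 1.1, -0.0]
finger_gap: 85.0
grip_force: 0.0
```

```bash
python3 chk.py pics/g1.png; python3 - <<'E'
from h import *
import pickle
c=pickle.load(open("chk.pkl","rb"))
P=lambda x,y,z:np.array([(x,y,z)],float)@Rz(-.193).T+[483.4,-26.5,0]
u0=proj(c,[483,-26,40],1)[0].astype(int)-75
v=lambda x,y,z:((proj(c,P(x,y,z),1)[0]-u0+.5)*4-.5).round(0)
for zf in(70,80):print([v(x,y,z) for x,z in((-30,zf),(30,70)) for y in(18,-18)])
E
```

```text
201 134
[array([405., 187.]), array([196., 187.]), array([397., 506.]), array([204., 506.])]
[array([409., 198.]), array([191., 199.]), array([397., 506.]), array([204., 506.])]
```

View pics/g1.png

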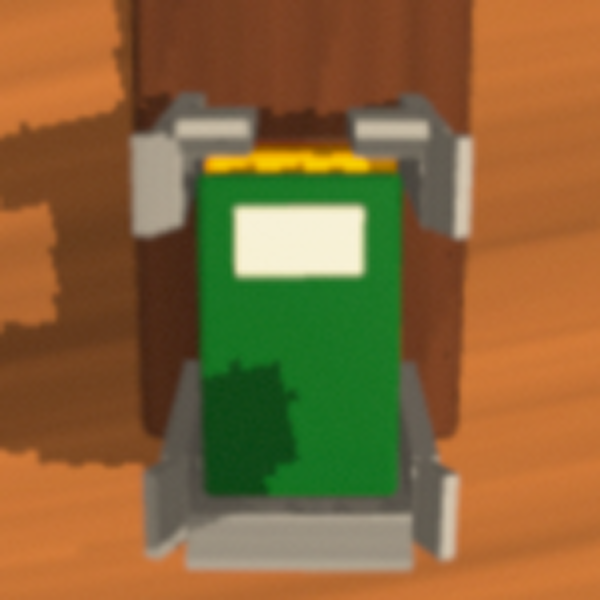

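Green is seated and its top is level: the edge widths of 204 and 194 px and the length of 321 px match the level prediction. The label is to the front and the robot is clear. Handing in.

```bash
python3 -c "
from bench import r, optics, observe
print(r.finish_job())"
```

```text
the job is handed in; nothing more can be done
None
```

The red, yellow and green wedges are stacked on the cream one, each turned end for end with a level top, and I handed the job in at about 22 s; the last wrist view showed the stack seated, but no verdict came back.

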